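Lean the long rack plate in the drain tray

ROBOT

A 6-joint arm with a two-finger parallel gripper is mounted at the origin on the work surface. World frame = base frame: x ahead of the robot, y to its left, z up, the work surface at z = 0. Lengths are in mm, angles in rad, forces in N, time in s.
With the tool pointing down it reaches from about 350 to 975 mm from the base axis. Payload 7.1 kg.
Tool frame: the origin (TCP) lies midway between the tips of the shut fingers; the grasp point (between the pads) lies 19 mm behind it; z points along the fingers, y is the line along which they close (so a half turn about z gives the same grasp; the last joint's range is limited). The gripper opens to 88 mm and grips with 3 to 60 N. Pads are 20 mm wide; open, the fingers measure 115 mm over their backs; the gripper's body (75 mm by 178 mm) begins 61 mm behind the grasp point.
Start: joints at [-1.267, 0.423, 1.63, -0, 1.089, -0.019], TCP at [198.282, -592.696, 222.675] pointing down, gripper open.
Joint ranges: [-3, 3], [-0.9, 2.11], [0.09, 2.58], [-1.31, 4.45], [0.11, 2.69], [-2.54, 2.54]. Speed limits (rad/s): [2.39, 2.39, 3.01, 3.14, 3.14, 3.14].

INTERFACE

Orientations are given as a rotation vector (axis times angle).
In Python, from workcell import ctrl gives the robot as it stands.
- The arm moves only by the shell command python3 -m inch 'ROWS' [OPENING]. ROWS is JSON, a list of rows, each an object with "xyz": the shift along the tool's x, y, z in mm, a list of three; "rot": the turn, a rotation vector about the tool's x, y, z in rad, a list of three. In form: [{"xyz": [dx, dy, dz], "rot": [ax, ay, az]}, ...]. A call has 1 to 12 rows; each row is the pose to reach, as a shift and turn from the pose commanded when the call began, along the tool's axes at that moment; what a row does not reach only later rows make up. A row lasts 1/12 s, in which the tool goes at most 41.7 mm and 7.16 degrees, less where a joint would pass 70% of its speed; a pose out of reach is approached as far as the arm can. A call with a gripper value outside its range is refused whole. OPENING is the closure in counts, from 0 (fully open) to 255 (shut), set as the call begins (- or left out, the last holds). The fingers move at their own pace and stop on an object; the grip force is fixed at half the most. Time passes only in rows, so rows that repeat a pose let the fingers close. It gives the time, the measured TCP pose, the force, the opening and the grip force at its end, in the units of the state.
- ctrl.get_obs(): the state, without advancing time (a new reading comes with each control period).
- ctrl.get_image(name): name is "scene" or "top" or "wrist"; returns the picture (480x640x3 uint8, red, green, blue); there is no depth.
- ctrl.camera_model(name): a dict with "fx", "fy", "cx", "cy" (pixels), "position" and "attitude" of the camera in the world. Camera axes: x right, y up, looking along -z (the intrinsics and any distortion apply to the point x, -y, -z); pixel columns grow to the right and rows downward; lengths in mm; the calibration is good to about 2 mm. A picture is of the moment at which its call begins: read the wrist's pose just before it. camera_model takes no time and is no camera call; for the wrist camera it gives the pose at the moment of the call.
- ctrl.close_job(): hands the job in; it is judged then, once.
The state is a dict: "t": time; "qpos": joint angles; "qvel": joint speeds; "joint_torque": joint torques, N m; "ee_pos": TCP position; "orientation": TCP orientation; "ft_force": force on the tool from outside, world axes, zero at the start; "moment": the same for the moment, N m; "width": finger opening in mm; "grasp_force": force on a finger pad.
Only numpy, scipy, OpenCV 4.12 (cv2) and the standard library are available. Lean on these libraries where they do the work, as an engineer would, in place of code of your own. Each camera call takes 0.05 s, during which the arm holds its last target. There are 200 camera calls.

TASK

Two perforated blue rack plates have been washed. Take the longer one and lean it in the steel drain tray to drip dry: its foot on the tray floor against the low front lip, its upper end resting on the upright back panel, straight up the panel and near the middle of its width. Let go of it and leave the short plate and the rack of tubes where they are.

Things in the scene. Friction and masses are not known exactly. Their poses are not given: they have to be found in the camera images.
- long_plate: The longer loose plate: blue plastic, perforated look (two rows of dark round holes on both faces, solid to the touch), 240 mm long (its x) x 50 mm wide (its y) x 12 mm thick (its z), 85 to 170 g. Lies flat on the bench. Origin at its very centre (6 mm above the bench at the start). Both ends are alike; either may be the foot.
- drain_tray: Fixed steel tray, 226 (x) x 180 mm (y), no side walls. Origin: centre of its underside, on the bench. Floor 6 mm thick. Low front lip (stop) at -x, robot side: 24 mm high, inner face at x = -103 mm. Upright back panel (wall) at +x: 165 mm high, inner face at x = +103 mm, white cap strip; both 10 mm thick. Properly leaned, the long plate slopes about 34 degrees, its centre 78 mm above this origin.
- short_plate: The other loose plate, a bystander: same look, width and thickness, but only 140 mm long (its x). Origin at its very centre. Lies flat on the bench.
- tube_rack: Bystander: blue three-tier tube rack with some green-capped tubes, 80 mm (its x) x 190 mm (its y), 90 mm high over the caps. Origin at the centre of its underside. Stands on the bench beyond the plates and the tray.
Things that resemble listed ones, but are neither listed nor needed, are in the scene too. Leave any pink or purple look-alike of the long_plate alone.

How it is judged (in metres and radians):
At the end, for the whole second after the job is handed in: Long plate leaning at rest in the tray, sloping 24 to 43 degrees, width parallel to the panel within 0.2 rad; its centre within 10 mm of midway between lip and panel (foot within about 20 mm of the lip), 50 mm of the tray's middle line, and 65 to 91 mm above the bench (x of long_plate in the frame of drain_tray between -0.01 and 0.01 m and y of long_plate in the frame of drain_tray between -0.05 and 0.05 m and z of long_plate in the frame of drain_tray between 0.065 and 0.091 m and angle between the x axis of long_plate and the z axis of drain_tray, either way round between 0.81 and 1.15 rad and angle between the y axis of long_plate and the y axis of drain_tray, either way round below 0.2 rad and linear speed of long_plate below 0.02 m/s and angular speed of long_plate below 0.1 rad/s); the robot touches nothing.
It fails at once if the short plate is moved by more than 30 mm (distance of short_plate from where it was at the start of the episode above 0.03 m).
It fails at once if the rack of tubes is moved by more than 30 mm (distance of tube_rack from where it was at the start of the episode above 0.03 m).
It also fails if it takes over 40 s, if anything falls off the work surface, if the arm or the gripper's body presses on something with over 40 N, if the wrist force passes 120 N, or if a joint passes its speed limit or range.

## Working session

There is one attempt and no reset: what is moved stays moved. The work goes in short steps, Python scripts to look and compute and a shell command to move; the robot and the scene stay as the last step left them, time stands still between calls to the robot, and variables do not carry over. Pictures are saved under pics/ and viewed, at most 10 in all, crops included, and the job is handed in when it is done.

```bash
ls; mkdir -p pics
python3 - <<'E'
from workcell import ctrl
import cv2
for n in ("scene","top"):
    cv2.imwrite(f"pics/{n}0.png",ctrl.get_image(n)[:,:,::-1]); print(n,ctrl.camera_model(n))
o=ctrl.get_obs();print(o)
E
```

```text
pics
scene {'fx': 470.2155156930361, 'fy': 470.2155156930361, 'cx': 311.79936740396704, 'cy': 242.45012780333266, 'position': array([1000.10097574,  593.07968588, 1134.52255071]), 'attitude': array([0.27404295, 0.70375178, 2.35924036])}
top {'fx': 435.0676037166256, 'fy': 435.0676037166256, 'cx': 315.7196816154761, 'cy': 239.18294409176258, 'position': array([ 383.36125746,   21.59037422, 1248.2135722 ]), 'attitude': array([ 0.1166002 , -0.07293168, -1.5686676 ])}
{'t': 0.1, 'qpos': array([-1.26699241e+00,  4.23748513e-01,  1.63059800e+00,  1.19812840e-05,
        1.08861232e+00, -1.89817814e-02]), 'qvel': array([ 0.00029062, -0.00194757, -0.00239558,  0.0002171 ,  0.00150506,
       -0.00114738]), 'joint_torque': array([-1.00844783e-03, -5.45611739e+01, -2.74325627e+01,  6.44583511e-02,
        1.88146537e-02, -5.23202550e-05]), 'ee_pos': array([ 198.14487252, -592.23265635,  221.99548735]), 'orientation': array([-3.09943097e+00, -5.04606112e-01,  2.87956572e-04]), 'ft_force': array([0.03163887, 0.24719511, 0.41666638]), 'moment': array([ 0.05362636, -0.03728732,  0.03223647]), 'grasp_force': 0.0, 'width': 88.01965722436886}
```

View pics/top0.png

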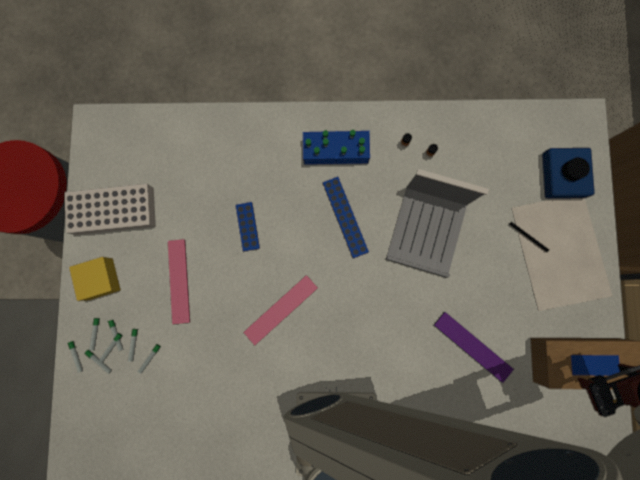

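View pics/scene0.png

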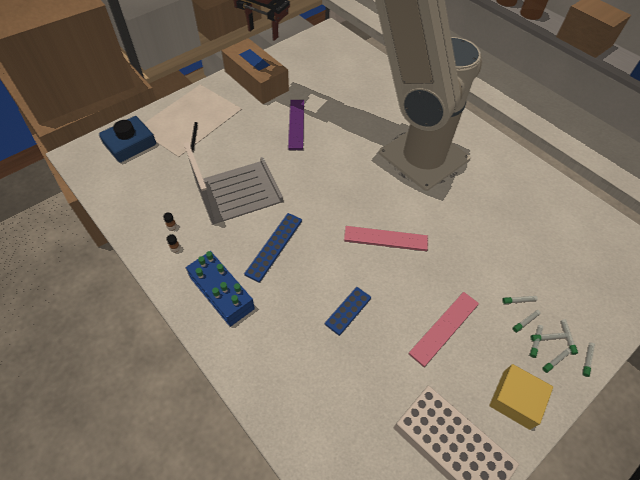

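The top view shows the arm on the right and these look-alikes:
- long blue holed plate (345,217), the one I choose
- short blue plate (247,226)
- pink bars (178,281) and (280,310)
- purple bar (473,346)
- blue item in the wooden box (595,365)
- blue gadget (568,172)
- tube rack (336,147)

The drain tray is at (435,222), with its panel on the upper side and its lip at the lower left, (418,268). The scene view agrees: long plate (273,247), short plate (348,311), tray (240,190).

```bash
cat > h.py <<'E'
import numpy as np, cv2
from scipy.spatial.transform import Rotation as R
from workcell import ctrl
def ray(m,u,v):
    d=np.array([(u-m["cx"])/m["fx"],-(v-m["cy"])/m["fy"],-1.])
    return np.array(m["position"]),R.from_rotvec(m["attitude"]).apply(d)
def onplane(m,u,v,z):
    p,d=ray(m,u,v); return p+d*(z-p[2])/d[2]
def proj(m,P):
    c=R.from_rotvec(m["attitude"]).inv().apply(np.array(P)-m["position"])
    return m["cx"]+m["fx"]*c[0]/-c[2], m["cy"]-m["fy"]*c[1]/-c[2]
def blobs(img,lo,hi,amin=300):
    hsv=cv2.cvtColor(img,cv2.COLOR_RGB2HSV); k=cv2.inRange(hsv,lo,hi)
    k=cv2.morphologyEx(k,cv2.MORPH_CLOSE,np.ones((5,5)))
    return [c for c in cv2.findContours(k,cv2.RETR_EXTERNAL,cv2.CHAIN_APPROX_NONE)[0] if cv2.contourArea(c)>amin]
def rect(m,c,z):
    P=np.array([onplane(m,u,v,z)[:2] for u,v in c[:,0]],np.float32)
    (x,y),_,_=r=cv2.minAreaRect(P); b=cv2.boxPoints(r); e=[b[1]-b[0],b[2]-b[1]]; e.sort(key=lambda a:-np.linalg.norm(a))
    return np.round([x,y,*map(np.linalg.norm,e),np.degrees(np.arctan2(e[0][1],e[0][0]))],1)
E
python3 - <<'E'
from h import *
for n in("top","scene"):
    img=ctrl.get_image(n);m=ctrl.camera_model(n)
    for c in blobs(img,(105,120,50),(125,255,255)):
        print(n,c[:,0].mean(0).round(),rect(m,c,12))
img=ctrl.get_image("top");
a=cv2.resize(img[150:300,300:500],None,fx=4,fy=4,interpolation=cv2.INTER_CUBIC)
cv2.imwrite("pics/crop.png",a[:,:,::-1])
E
```

```text
top [595. 365.] [ 186.1 -704.6  124.9   50.3  -89.7]
top [247. 226.] [571.5 254.3 135.5  46.   10.4]
top [345. 217.] [598.8 -27.8 234.4  45.7  21.5]
top [571. 171.] [ 728.2 -676.3  133.3  117.1    0. ]
top [335. 146.] [805.   -2.4 193.1  96.1 -89.4]
scene [348. 310.] [574.  256.2 139.7  49.2  10.1]
scene [220. 284.] [793.2 -15.7 223.7  89.9 -89.9]
scene [273. 247.] [600.2 -27.  239.8  49.6  21.4]
scene [128. 138.] [ 715.  -677.2  162.5  145.5  -89.9]
scene [ 10. 123.] [  955.  -1020.3   414.9   107.6    69.9]
```

View pics/crop.png

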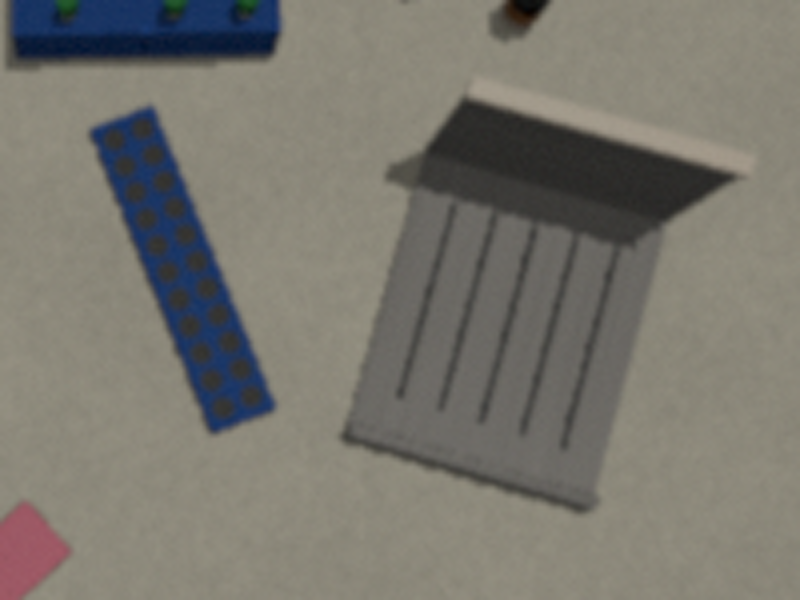

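The crop confirms the blue, two-row-holed long plate. It also shows the tray: white cap strip from about (470,90) to (750,165), lip from (347,435) to (592,508). Next I'll measure the tray from those edges.

```bash
python3 - <<'E'
from h import *
m=ctrl.camera_model("top")
f=lambda u,v,z: onplane(m,300+u/4-.4,150+v/4-.4,z)[:2]
def show(n,a,b,off,):
    d=b-a; L=np.linalg.norm(d); t=d/L; xd=np.array([-t[1],t[0]]) # y axis dir from right(-y) to left(+y)
    # image left = +y
    y=-t; x=np.array([y[1],-y[0]]); c=(a+b)/2-off*x
    print(n,L.round(1),np.degrees(np.arctan2(x[1],x[0])).round(2),c.round(1),a.round(1),b.round(1))
show("cap outer",f(475,79,165),f(756,156,165),113)
show("cap inner",f(467,99,165),f(740,178,165),103)
show("lip outer top",f(345,430,24),f(598,500,24),-113)
show("lip outer bottom",f(345,440,0),f(587,512,0),-113)
E
python3 - <<'E'
from h import *
img=ctrl.get_image("scene")
a=cv2.resize(img[130:250,160:310],None,fx=5,fy=5,interpolation=cv2.INTER_CUBIC)
cv2.imwrite("pics/crop2.png",a[:,:,::-1])
E
```

```text
cap outer 181.6 -16.27 [ 559.2 -264.3] [ 693.1 -208.8] [ 642.2 -383.2]
cap inner 176.9 -17.07 [ 555.7 -257.8] [ 680.1 -203.4] [ 628.1 -372.6]
lip outer top 181.3 -15.67 [ 565.1 -259.1] [ 480.8 -141.3] [ 431.9 -315.9]
lip outer bottom 177.6 -16.77 [ 558.1 -262. ] [ 475.6 -144.4] [ 424.3 -314.4]
```

View pics/crop2.png

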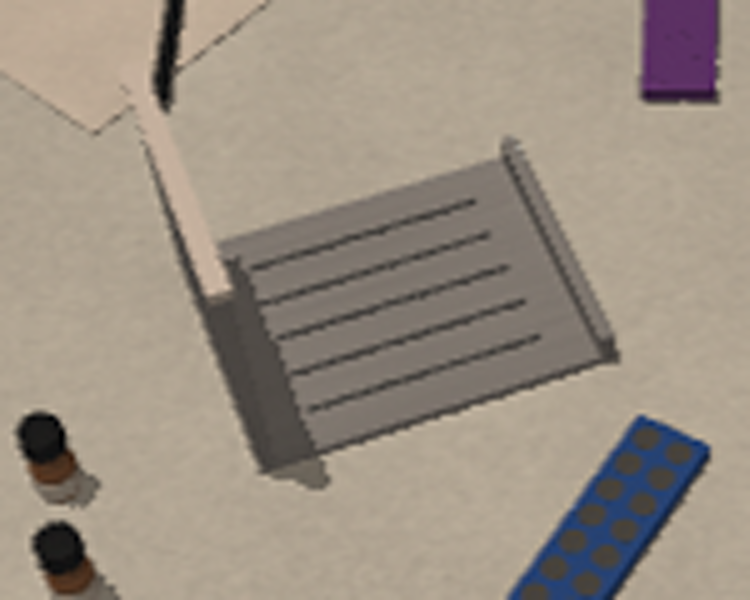

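The tray is at about (559,-261), yaw about -16.5 deg, with the four edges agreeing to about 4 mm. The long plate is at (599.5,-27.5), yaw 21.5 deg, measuring 240x50 as it must. On the way to the plate I'll take one close look at the tray.

```bash
cat >> h.py <<'E'
def Rt(yaw,tilt):  # tool x at world yaw (deg), z down, then tilted about tool y
    a=np.radians(yaw)
    B=np.array([[np.cos(a),np.sin(a),0],[np.sin(a),-np.cos(a),0],[0,0,-1]])
    return R.from_matrix(B)*R.from_euler('y',tilt,degrees=True)
def rel(p,Rg):
    o=ctrl.get_obs(); R0=R.from_rotvec(o["orientation"])
    print("pos",o["ee_pos"].round(1),"need xyz",R0.inv().apply(np.array(p)-o["ee_pos"]).round(1),"rot",(R0.inv()*Rg).as_rotvec().round(3))
E
python3 - <<'E'
from h import *
rel((480,-250,420),Rt(-16.4,0))
print(ctrl.camera_model("wrist"))
E
```

```text
pos [ 198.2 -592.5  222.4] need xyz [ 375.9 -235.6 -197.5] rot [-0.     0.     0.609]
{'fx': 389.19961120262326, 'fy': 389.19961120262326, 'cx': 324.38299090241645, 'cy': 244.76484922617138, 'position': array([ 271.40281455, -568.20356948,  384.27449809]), 'attitude': array([-0.24924102,  0.18053655, -1.23891423])}
```

```bash
python3 -m inch '[{"xyz":[10,-6,-6],"rot":[0,0,0.05]},{"xyz":[40,-25,-25],"rot":[0,0,0.15]},{"xyz":[75,-47,-50],"rot":[0,0,0.25]},{"xyz":[110,-69,-75],"rot":[0,0,0.35]},{"xyz":[145,-91,-100],"rot":[0,0,0.45]},{"xyz":[180,-113,-125],"rot":[0,0,0.55]},{"xyz":[215,-135,-150],"rot":[0,0,0.6]},{"xyz":[250,-157,-170],"rot":[0,0,0.61]},{"xyz":[285,-179,-190],"rot":[0,0,0.61]},{"xyz":[320,-200,-197],"rot":[0,0,0.61]},{"xyz":[355,-222,-197],"rot":[0,0,0.61]},{"xyz":[376,-236,-197],"rot":[0,0,0.61]}]' 0
python3 -m inch '[{"xyz":[0,0,0],"rot":[0,0,0]},{"xyz":[0,0,0],"rot":[0,0,0]},{"xyz":[0,0,0],"rot":[0,0,0]}]'
python3 - <<'E'
from h import *
import json
m=ctrl.camera_model("wrist");img=ctrl.get_image("wrist")
json.dump({k:np.array(v).tolist() for k,v in m.items()},open("m1.json","w"))
print(ctrl.get_obs()["ee_pos"],m)
cv2.imwrite("pics/w1.png",img[:,:,::-1])
E
```

```text
t: 1.3
ee_pos: [467.1, -265.6, 419.2]
orientation: [3.108, -0.45, 0.004]
ft_force: [0.6, -0.2, -0.5]
width: 87.8
grasp_force: 0.0
t: 1.55
ee_pos: [465.7, -267.0, 417.2]
orientation: [3.109, -0.448, -0.001]
ft_force: [0.3, 0.4, -0.0]
width: 87.9
grasp_force: 0.0
[ 465.2871686  -267.56924902  417.16247172] {'fx': 389.19961120262326, 'fy': 389.19961120262326, 'cx': 324.38299090241645, 'cy': 244.76484922617138, 'position': array([ 539.79348982, -289.413264  ,  579.0619188 ]), 'attitude': array([-0.20061646,  0.26824813, -1.84258275])}
```

View pics/w1.png

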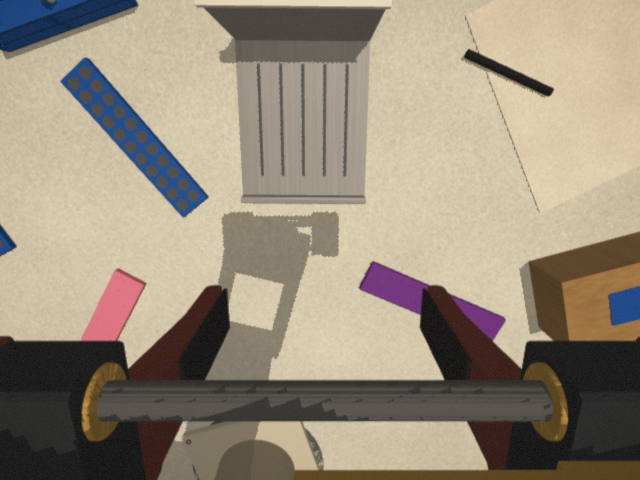

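The wrist view shows the tray nearly square on: lip from (242,199) to (365,199), panel cap along row ~8 from x=197 to 390. The plate is at (135,138).

Run:
```python
from h import *
import json
m=json.load(open("m1.json")); img=cv2.imread("pics/w1.png")
def show(n,a,b,z,off):
    a=onplane(m,*a,z)[:2];b=onplane(m,*b,z)[:2]; y=(a-b); L=np.linalg.norm(y); y/=L; x=np.array([y[1],-y[0]])
    print(n,L.round(1),np.degrees(np.arctan2(x[1],x[0])).round(2),((a+b)/2-off*x).round(1))
g=cv2.cvtColor(img,cv2.COLOR_BGR2GRAY)
print("rows186-212",g[186:212,260:350].mean(1).round().astype(int)); print("rows0-14",g[0:14,220:370].mean(1).round().astype(int))
print("row196 L",g[196:200,236:250].mean(0).round(),"R",g[196:200,358:372].mean(0).round())
show("lip outer bottom",(243,203),(365,203),0,-113)
show("lip outer top",(241.5,202),(365.5,202),24,-113)
show("lip inner top",(241.5,196),(365.5,196),24,-103)
show("cap inner",(202,8),(387,8),165,103)
print(rect(m,[c for c in blobs(img[:,:,::-1].copy(),(105,120,50),(125,255,255)) if abs(c[:,0].mean(0)-(135,138)).max()<25][0],12))
o=R.from_rotvec((3.109,-.448,-.001)).as_matrix();print(o[:,0])
rel((599.5,-27.5,120),Rt(21.5,0))
```

```text
rows186-212 [152 152 152 152 152 152 152 151 141 110  97 133 154 153 146 142 140 150
 189 203 204 204 204 204 203 199]
rows0-14 [215 215 216 216 214 189 138 106  87  74  71  71  71  71]
row196 L [197. 199. 199. 198. 191. 156. 140. 134. 133. 134. 136. 134. 135. 134.] R [134. 132. 133. 132. 133. 135. 149. 173. 201. 205. 202. 203. 203. 205.]
lip outer bottom 183.5 -16.41 [ 554.5 -261.8]
lip outer top 178.7 -16.41 [ 560. -264.]
lip inner top 177.9 -16.41 [ 558.7 -263.7]
cap inner 173.9 -16.41 [ 553.5 -264.2]
[598.6 -31.6 237.4  50.   21.5]
[ 9.59316224e-01 -2.82333256e-01 -5.61686639e-04]
pos [ 465.3 -267.6  417.2] need xyz [  60.8 -268.4  297. ] rot [-0.     0.001 -0.663]
```

The views agree: tray (558,-263), yaw -16.4 deg; plate (599,-29), yaw 21.5 deg. I'll go above the plate now.

```bash
python3 -m inch '[{"xyz":[3,-12,10],"rot":[0,0,-0.06]},{"xyz":[8,-38,35],"rot":[0,0,-0.15]},{"xyz":[14,-64,61],"rot":[0,0,-0.25]},{"xyz":[20,-90,87],"rot":[0,0,-0.35]},{"xyz":[26,-116,113],"rot":[0,0,-0.45]},{"xyz":[32,-142,140],"rot":[0,0,-0.55]},{"xyz":[38,-168,168],"rot":[0,0,-0.64]},{"xyz":[44,-194,196],"rot":[0,0,-0.663]},{"xyz":[50,-220,224],"rot":[0,0,-0.663]},{"xyz":[56,-246,252],"rot":[0,0,-0.663]},{"xyz":[60,-262,280],"rot":[0,0,-0.663]},{"xyz":[61,-268,297],"rot":[0,0,-0.663]}]'
python3 -m inch '[{"xyz":[0,0,0],"rot":[0,0,0]},{"xyz":[0,0,0],"rot":[0,0,0]},{"xyz":[0,0,0],"rot":[0,0,0]}]'
python3 - <<'E'
from h import *
m=ctrl.camera_model("wrist");img=ctrl.get_image("wrist")
cv2.imwrite("pics/w2.png",img[:,:,::-1])
for c in blobs(img,(105,120,40),(125,255,255)): print(c[:,0].min(0),c[:,0].max(0),rect(m,c,12))
rel((599,-28.5,3),Rt(21.5,0))
E
```

```text
t: 2.6
ee_pos: [599.8, -27.2, 117.3]
orientation: [-3.086, -0.585, 0.004]
ft_force: [0.0, 0.4, 0.1]
width: 87.8
grasp_force: 0.0
t: 2.85
ee_pos: [600.7, -28.9, 121.5]
orientation: [3.086, 0.584, 0.001]
ft_force: [0.8, -0.6, 0.3]
width: 88.0
grasp_force: 0.0
[287  65] [362 379] [600.6 -28.7 233.3  48.8  21.4]
[373   0] [579  59] [761.9 -65.5 126.3  33.1 -68.6]
pos [601.  -28.8 122. ] need xyz [ -2.   -1.1 119. ] rot [ 0.001 -0.002 -0.001]
```

View pics/w2.png

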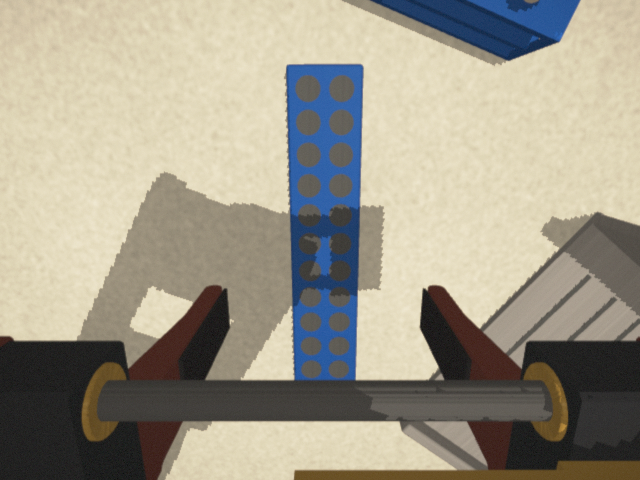

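The plate is centred between the open fingers (columns 290–362, far end at row 65). I'll descend and grip it.

```bash
python3 -m inch '[{"xyz":[-1,0,15],"rot":[0,0,0]},{"xyz":[-2,0,45],"rot":[0,0,0]},{"xyz":[-2,0,75],"rot":[0,0,0]},{"xyz":[-2,0,100],"rot":[0,0,0]},{"xyz":[-2,0,112],"rot":[0,0,0]},{"xyz":[-2,0,117],"rot":[0,0,0]},{"xyz":[-2,0,118],"rot":[0,0,0]},{"xyz":[-2,0,118],"rot":[0,0,0]},{"xyz":[-2,0,118],"rot":[0,0,0]}]'
python3 -m inch '[{"xyz":[0,0,0],"rot":[0,0,0]},{"xyz":[0,0,0],"rot":[0,0,0]},{"xyz":[0,0,0],"rot":[0,0,0]},{"xyz":[0,0,0],"rot":[0,0,0]},{"xyz":[0,0,0],"rot":[0,0,0]},{"xyz":[0,0,0],"rot":[0,0,0]},{"xyz":[0,0,0],"rot":[0,0,0]},{"xyz":[0,0,0],"rot":[0,0,0]},{"xyz":[0,0,0],"rot":[0,0,0]},{"xyz":[0,0,0],"rot":[0,0,0]}]' 255
```

```text
t: 3.65
ee_pos: [599.8, -28.2, 4.2]
orientation: [3.086, 0.586, 0.004]
ft_force: [-0.3, 0.0, 0.7]
width: 87.8
grasp_force: 0.0
t: 4.48
ee_pos: [598.7, -28.1, 2.6]
orientation: [3.086, 0.587, 0.0]
ft_force: [0.3, -0.6, 1.4]
width: 49.7
grasp_force: 30.0
```

Gripped, with the width at 49.7 mm. I'll lift straight up and then work out the pre-place pose.

```bash
python3 -m inch '[{"xyz":[0,0,-8],"rot":[0,0,0]},{"xyz":[0,0,-30],"rot":[0,0,0]},{"xyz":[0,0,-60],"rot":[0,0,0]},{"xyz":[0,0,-90],"rot":[0,0,0]},{"xyz":[0,0,-120],"rot":[0,0,0]},{"xyz":[0,0,-150],"rot":[0,0,0]},{"xyz":[0,0,-180],"rot":[0,0,0]},{"xyz":[0,0,-210],"rot":[0,0,0]},{"xyz":[0,0,-240],"rot":[0,0,0]},{"xyz":[0,0,-265],"rot":[0,0,0]},{"xyz":[0,0,-277],"rot":[0,0,0]},{"xyz":[0,0,-277],"rot":[0,0,0]}]'
cat >> h.py <<'E'
def goal(up,slope=37,tx=1,ty=0,tray=(558,-263),yaw=-16.4):
    Rg=Rt(yaw,slope); a=np.radians(yaw); s=np.radians(slope)
    c=np.array([tray[0]+tx*np.cos(a)-ty*np.sin(a),tray[1]+tx*np.sin(a)+ty*np.cos(a),6+120*np.sin(s)+6*np.cos(s)+up])
    return c+3.4*Rg.apply([0,0,1]),Rg
E
python3 - <<'E'
from h import *
rel(*goal(190))
E
```

```text
t: 5.48
ee_pos: [599.8, -28.0, 282.7]
orientation: [3.085, 0.587, 0.008]
ft_force: [0.0, 0.5, -2.0]
width: 49.6
grasp_force: 30.0
pos [599.8 -28.  282.7] need xyz [-122.8  205.1   12.2] rot [-0.213  0.616  0.639]
```

```bash
python3 -m inch '[{"xyz":[-5,9,0],"rot":[-0.01,0.03,0.03]},{"xyz":[-15,26,1],"rot":[-0.03,0.08,0.085]},{"xyz":[-27,45,3],"rot":[-0.048,0.14,0.145]},{"xyz":[-39,65,4],"rot":[-0.068,0.197,0.204]},{"xyz":[-51,85,5],"rot":[-0.09,0.26,0.27]},{"xyz":[-63,105,6],"rot":[-0.11,0.32,0.33]},{"xyz":[-75,125,7],"rot":[-0.13,0.38,0.39]},{"xyz":[-87,145,8],"rot":[-0.15,0.44,0.45]},{"xyz":[-99,165,10],"rot":[-0.17,0.5,0.51]},{"xyz":[-111,185,11],"rot":[-0.19,0.56,0.57]},{"xyz":[-119,199,12],"rot":[-0.205,0.6,0.62]},{"xyz":[-123,205,12],"rot":[-0.213,0.616,0.639]}]'
python3 -m inch '[{"xyz":[0,0,0],"rot":[0,0,0]},{"xyz":[0,0,0],"rot":[0,0,0]},{"xyz":[0,0,0],"rot":[0,0,0]}]'
python3 - <<'E'
from h import *
rel(*goal(60));rel(*goal(1))
img=ctrl.get_image("scene")
cv2.imwrite("pics/s1.png",cv2.resize(img[70:270,120:380],None,fx=3,fy=3)[:,:,::-1])
E
```

```text
t: 6.48
ee_pos: [556.3, -264.6, 263.9]
orientation: [2.87, -0.422, 0.946]
ft_force: [0.3, 1.1, -1.6]
width: 49.8
grasp_force: 30.0
t: 6.73
ee_pos: [559.1, -263.2, 266.5]
orientation: [2.871, -0.413, 0.948]
ft_force: [0.1, 0.3, -2.1]
width: 49.4
grasp_force: 30.0
pos [ 559.1 -263.2  266.5] need xyz [-73.6  -0.  102.5] rot [0.    0.008 0.001]
pos [ 559.1 -263.2  266.5] need xyz [-1.088e+02 -1.000e-01  1.499e+02] rot [0.    0.008 0.001]
```

View pics/s1.png

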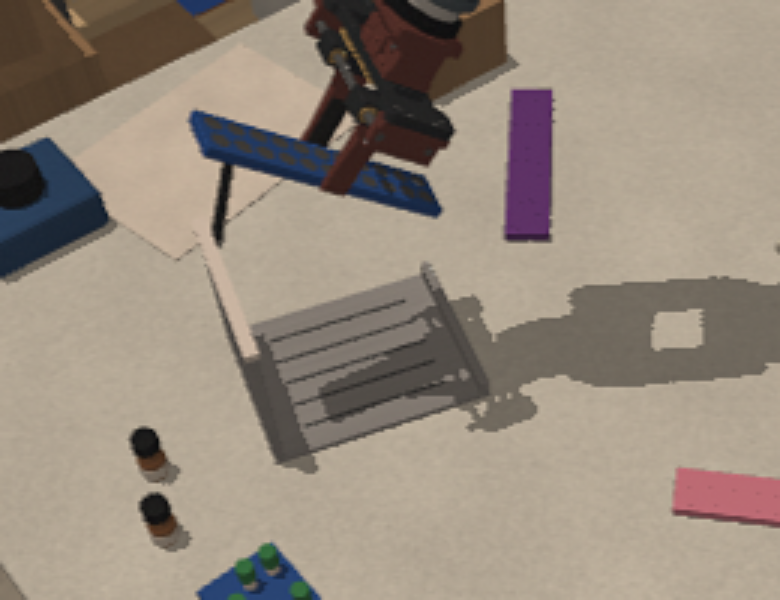

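The held plate slopes with its upper end (crop 195,135) towards the panel and its lower end at (440,205). Before lowering, I'll compare its visible corners with where the assumed grip would put them.

Run:
```python
from h import *
o=ctrl.get_obs();Rg=R.from_rotvec(o["orientation"]);c=o["ee_pos"]-3.4*Rg.apply([0,0,1]);m=ctrl.camera_model("scene")
for x in(-120,120):
  for y in(-25,25):
    for z in(-6,6): print(x,y,z,"crop",[(round((u-k)*3)) for u,k in zip(proj(m,c+Rg.apply([x,y,z])),(120,70))])
```

```text
-120 -25 -6 crop [443, 209]
-120 -25 6 crop [436, 219]
-120 25 -6 crop [424, 174]
-120 25 6 crop [418, 184]
120 -25 -6 crop [208, 145]
120 -25 6 crop [202, 157]
120 25 -6 crop [191, 107]
120 25 6 crop [185, 118]
```

The corners match to about 1–2 px, so I'll lower it to 60 mm and then to near the floor.

```bash
python3 -m inch '[{"xyz":[-5,0,7],"rot":[0,0.004,0]},{"xyz":[-18,0,25],"rot":[0,0.008,0]},{"xyz":[-36,0,50],"rot":[0,0.008,0]},{"xyz":[-52,0,72],"rot":[0,0.008,0]},{"xyz":[-68,0,94],"rot":[0,0.008,0]},{"xyz":[-82,0,113],"rot":[0,0.008,0]},{"xyz":[-93,0,128],"rot":[0,0.008,0]},{"xyz":[-99,0,136],"rot":[0,0.008,0]},{"xyz":[-102,0,140],"rot":[0,0.008,0]},{"xyz":[-103,0,142],"rot":[0,0.008,0]},{"xyz":[-103,0,142],"rot":[0,0.008,0]},{"xyz":[-103,0,142],"rot":[0,0.008,0]}]'
python3 - <<'E'
from h import *
rel(*goal(0))
img=ctrl.get_image("scene")
cv2.imwrite("pics/s2.png",cv2.resize(img[100:240,150:340],None,fx=4,fy=4)[:,:,::-1])
E
```

```text
t: 7.78
ee_pos: [561.4, -264.1, 90.6]
orientation: [2.865, -0.411, 0.959]
ft_force: [0.0, 0.2, -2.1]
width: 49.7
grasp_force: 30.0
pos [ 561.4 -264.1   90.6] need xyz [-6.6 -0.1  7.9] rot [ 0.001 -0.001  0.002]
```

View pics/s2.png

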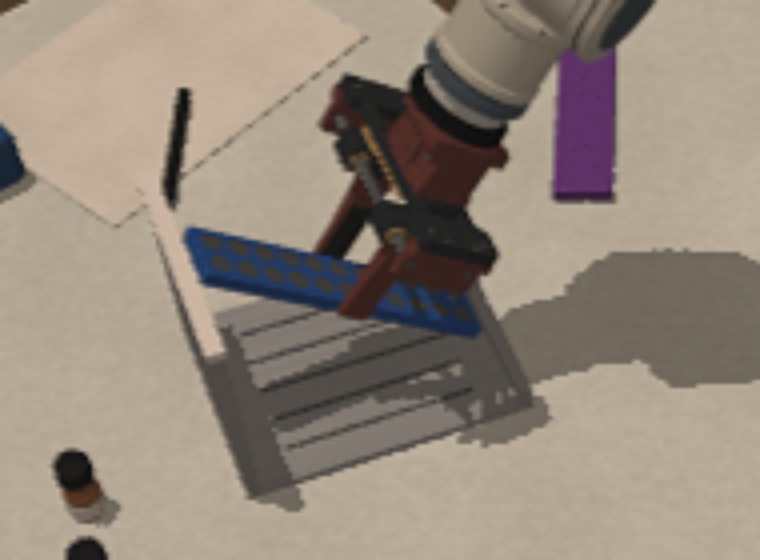

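The plate's upper end (195,255) sits just inside the cap strip, and its foot (478,325) is just inside the lip. I'll ease it down and watch the force.

```bash
python3 -m inch '[{"xyz":[-2,0,3],"rot":[0,0,0]},{"xyz":[-4,0,5],"rot":[0,0,0]},{"xyz":[-5,0,6],"rot":[0,0,0]},{"xyz":[-5.5,0,7],"rot":[0,0,0]},{"xyz":[-5.5,0,7],"rot":[0,0,0]},{"xyz":[-5.5,0,7],"rot":[0,0,0]}]'
python3 -m inch '[{"xyz":[-0.6,0,0.8],"rot":[0,0,0]},{"xyz":[-1.2,0,1.6],"rot":[0,0,0]},{"xyz":[-1.2,0,1.6],"rot":[0,0,0]},{"xyz":[-1.2,0,1.6],"rot":[0,0,0]}]'
```

```text
t: 8.33
ee_pos: [561.5, -264.6, 83.6]
orientation: [2.864, -0.412, 0.963]
ft_force: [-0.7, 0.6, -1.7]
width: 49.4
grasp_force: 30.0
t: 8.67
ee_pos: [561.2, -264.6, 81.2]
orientation: [2.864, -0.413, 0.962]
ft_force: [0.2, 0.3, -1.7]
width: 49.8
grasp_force: 30.0
```

No contact yet. I'll continue in 1 mm steps.

```bash
for i in 1 2; do python3 -m inch '[{"xyz":[-0.6,0,0.8],"rot":[0,0,0]},{"xyz":[-0.9,0,1.2],"rot":[0,0,0]},{"xyz":[-0.9,0,1.2],"rot":[0,0,0]},{"xyz":[-0.9,0,1.2],"rot":[0,0,0]}]' | grep -E "ee_pos|ft_f|orient"; done
```

```text
ee_pos: [561.5, -264.7, 79.8]
orientation: [2.864, -0.413, 0.963]
ft_force: [0.9, 0.9, -0.4]
ee_pos: [562.1, -264.9, 78.9]
orientation: [2.863, -0.413, 0.965]
ft_force: [2.6, -1.0, 3.0]
```

The floor is touched (Fz up about 5 N). I'll open and wait, then back off along the tool axis.

```bash
python3 -m inch '[{"xyz":[0,0,0],"rot":[0,0,0]},{"xyz":[0,0,0],"rot":[0,0,0]},{"xyz":[0,0,0],"rot":[0,0,0]},{"xyz":[0,0,0],"rot":[0,0,0]},{"xyz":[0,0,0],"rot":[0,0,0]},{"xyz":[0,0,0],"rot":[0,0,0]},{"xyz":[0,0,0],"rot":[0,0,0]},{"xyz":[0,0,0],"rot":[0,0,0]},{"xyz":[0,0,0],"rot":[0,0,0]},{"xyz":[0,0,0],"rot":[0,0,0]}]' 0
python3 -m inch '[{"xyz":[0,0,-4],"rot":[0,0,0]},{"xyz":[0,0,-12],"rot":[0,0,0]},{"xyz":[0,0,-24],"rot":[0,0,0]},{"xyz":[0,0,-45],"rot":[0,0,0]},{"xyz":[0,0,-70],"rot":[0,0,0]},{"xyz":[0,0,-100],"rot":[0,0,0]},{"xyz":[0,0,-130],"rot":[0,0,0]},{"xyz":[0,0,-160],"rot":[0,0,0]},{"xyz":[0,0,-180],"rot":[0,0,0]},{"xyz":[0,0,-190],"rot":[0,0,0]},{"xyz":[0,0,-190],"rot":[0,0,0]},{"xyz":[0,0,-190],"rot":[0,0,0]}]'
python3 - <<'E'
from h import *
img=ctrl.get_image("scene");w=ctrl.get_image("wrist")
cv2.imwrite("pics/end.png",np.hstack([cv2.resize(img[120:240,170:310],(466,400),interpolation=2),cv2.resize(w,(334,400))])[:,:,::-1])
for n in("scene","top"):
  m=ctrl.camera_model(n); 
  for s in (31,34,37):
    g,Rg=goal(0,s,0); c=g-3.4*Rg.apply([0,0,1])
    P=[proj(m,c+Rg.apply([x,y,-6])) for x in(-120,120) for y in(-25,25)]
    print(n,s,np.round(P).astype(int).tolist(), [((round((u-170)*3.33)),round((v-120)*3.33)) for u,v in P] if n=="scene" else "")
  im=img if n=="scene" else ctrl.get_image(n)
  for c in blobs(im,(105,120,40),(125,255,255)):
    print(n,c[:,0].mean(0).round(),np.round(cv2.boxPoints(cv2.minAreaRect(c))).astype(int).tolist())
E
```

```text
t: 10.17
ee_pos: [561.3, -264.6, 78.2]
orientation: [2.864, -0.413, 0.962]
ft_force: [-0.5, 0.4, 0.3]
width: 87.3
grasp_force: 0.0
t: 11.17
ee_pos: [450.0, -231.9, 231.6]
orientation: [2.862, -0.412, 0.963]
ft_force: [0.0, 0.3, -0.3]
width: 87.7
grasp_force: 0.0
scene 31 [[273, 183], [267, 172], [202, 176], [197, 164]] [(344, 211), (325, 174), (105, 187), (89, 146)]
scene 34 [[272, 184], [267, 173], [202, 173], [197, 161]] [(340, 212), (321, 175), (107, 178), (91, 137)]
scene 37 [[271, 184], [266, 173], [203, 171], [198, 158]] [(337, 213), (318, 176), (110, 168), (93, 127)]
scene [348. 310.] [[324, 323], [357, 285], [371, 298], [339, 335]]
scene [220. 284.] [[183, 269], [210, 247], [257, 306], [230, 327]]
scene [233. 173.] [[195, 173], [197, 160], [271, 174], [269, 187]]
scene [128. 138.] [[99, 133], [141, 112], [157, 143], [114, 164]]
scene [ 10. 123.] [[0, 81], [35, 81], [35, 160], [0, 160]]
top 31 [[410, 263], [427, 268], [439, 184], [458, 189]] 
top 34 [[410, 262], [427, 267], [440, 184], [459, 190]] 
top 37 [[410, 261], [428, 266], [441, 185], [460, 190]] 
top [595. 365.] [[571, 356], [619, 356], [619, 374], [571, 374]]
top [247. 226.] [[235, 205], [251, 202], [259, 248], [243, 250]]
top [434. 225.] [[410, 259], [441, 181], [460, 188], [428, 267]]
top [570. 172.] [[548, 149], [590, 146], [593, 195], [551, 198]]
top [335. 146.] [[303, 132], [369, 131], [369, 163], [303, 164]]
```

View pics/end.png

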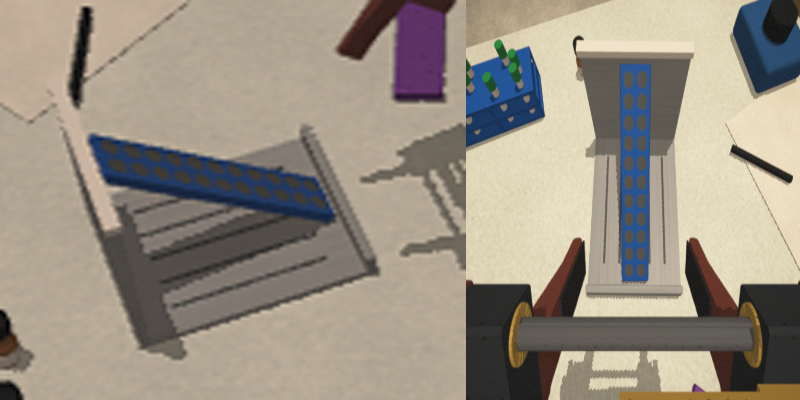

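The plate leans alone in the tray, near its middle line. Its upper end is on the panel (left picture, 92,135) and its foot (330,210) is just short of the lip, with the fingers clear. One last check measures the foot gap and centre offset.

Run:
```python
from h import *
w=ctrl.get_image("wrist");m=ctrl.camera_model("wrist");a=np.radians(-16.4);ex=np.array([np.cos(a),np.sin(a)]);ey=np.array([-ex[1],ex[0]])
c=max((c for c in blobs(w,(105,120,40),(125,255,255)) if abs(c[:,0,0].mean()-324)<40),key=cv2.contourArea)
f=c[:,0]; y1=f[:,1].max(); x1=f[f[:,1]>y1-6][:,0].mean(); y0=f[:,1].min(); x0=f[f[:,1]<y0+6][:,0].mean()
g=cv2.cvtColor(w,cv2.COLOR_RGB2GRAY)[y1-2:y1+25,260:290].mean(1).round().astype(int); print(y1,y0,x1,x0,g)
t=lambda u,v,z:(lambda p:(round(p@ex,1),round(p@ey,1)))(onplane(m,u,v,z)[:2]-(558,-263))
print("foot top edge",t(x1,y1+.5,16),"head top edge(z150)",t(x0,y0,150),t(x0,y0,155))
for v in range(y1,y1+20,3): print(v,"lip inner top?",t(x1,v,24))
```

```text
337 77 323.58620689655174 324.5 [170 170 169 169 169 169 166 149 152 165 168 165 163 163 163 164 152 131
 104  97 128 141 150 180 210 219 220]
foot top edge (np.float64(-97.8), np.float64(-0.4)) head top edge(z150) (np.float64(99.6), np.float64(-1.3)) (np.float64(94.8), np.float64(-1.3))
337 lip inner top? (np.float64(-98.4), np.float64(-0.4))
340 lip inner top? (np.float64(-101.2), np.float64(-0.4))
343 lip inner top? (np.float64(-104.0), np.float64(-0.4))
346 lip inner top? (np.float64(-106.8), np.float64(-0.4))
349 lip inner top? (np.float64(-109.6), np.float64(-0.4))
352 lip inner top? (np.float64(-112.4), np.float64(-0.4))
355 lip inner top? (np.float64(-115.1), np.float64(-0.4))
```

The foot is about 5 mm from the lip, the centre about 2–3 mm past midway, and the lateral offset about 1 mm. All are well within tolerance, so I'm handing in.

```bash
python3 -c "
from workcell import ctrl
print(ctrl.close_job())"
```

```text
the job is handed in; nothing more can be done
None
```

The long plate is leaning in the drain tray, its upper end on the panel and its foot about 5 mm short of the lip (not quite touching, but within the 20 mm allowed); it is near the middle line and let go, the short plate and tube rack did not move, and the job was handed in at about 11 s with no verdict returned.

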